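# Pack the peg-fitting caddy

### The arm

A 7-joint arm with a two-finger parallel gripper is mounted at the origin on the work surface. World frame = base frame: x ahead of the robot, y to its left, z up, the work surface at z = 0. Lengths are in mm, angles in degrees, forces in N, time in s.
With the tool pointing down it reaches from about 400 to 850 mm from the base axis. Payload 4.5 kg.
Tool frame: the origin (TCP) lies between the finger pads; the fingertips stand 22 mm ahead of it and the grasp point (between the pads) lies 3 mm ahead of it (manip.nose_length is the distance from the TCP to the fingertips, in mm); z points along the fingers, y is the line along which they close (so a half turn about z gives the same grasp; the last joint's range is limited). The gripper opens to 88 mm and grips with 3 to 60 N. Pads are 18 mm wide; open, the fingers measure 123 mm over their backs; the gripper's body (75 mm by 187 mm) begins 45 mm behind the grasp point.
Start: joints at [69.889, 39.483, -11.15, 89.685, 9.013, 51.709, -12.324], TCP at [234.638, -579.307, 260.743] pointing down, gripper open.
Joint ranges: [-172.22, 172.22], [-26.19, 119.32], [-84.43, 86.54], [7.71, 146.69], [-57.33, 237.33], [2.42, 119.75], [-152.13, 152.13]. Speed limits (degrees/s): [147.25, 147.25, 180, 180, 180, 180, 180].

### API

Orientations are given as a 3x3 rotation matrix whose columns are the frame's x, y, z axes.
In Python, from bench import manip gives the robot as it stands.
- The arm moves only by the shell command python3 -m handwheel 'ROWS' [FORCE]. ROWS is JSON, a list of rows, each a list of 7 numbers: the shift along the tool's x, y, z each as a share of 200 mm, from -1 to 1, then the turn, a rotation vector about the tool's x, y, z each as a share of 60 degrees, from -1 to 1, then the gripper command: -1 is shut, 1 is fully open, values between are in proportion. A call has 1 to 5 rows; each row is the pose to reach, as a shift and turn from the pose commanded when the call began, along the tool's axes at that moment; what a row does not reach only later rows make up. A row lasts 1/10 s, in which the tool goes at most 50 mm and 8.59 degrees, less where a joint would pass 70% of its speed; a pose out of reach is approached as far as the arm can. A call with a number of a shift or a turn outside -1 to 1 is refused whole. A call with a gripper value outside its range is refused whole. The fingers move at their own pace and stop on an object; FORCE is the grip in N (left out, the last holds). Time passes only in rows, so rows that repeat a pose let the fingers close. It gives the time, the measured TCP pose, the force, the opening and the grip force at its end, in the units of the state.
- manip.sense(): the state, without advancing time (a new reading comes with each control period).
- manip.get_image(name): name is "scene" or "top" or "wrist"; returns the picture (420x560x3 uint8, red, green, blue); there is no depth.
- manip.calibration(name): a dict with "fovy" (degrees; the focal length in pixels is half the picture's height over the tangent of half this angle, whatever the lens; pixels are square), "cx", "cy" (the principal point, pixels), "eye" and "attitude" of the camera in the world. Camera axes: x right, y down, z forward; pixel columns grow to the right and rows downward; lengths in mm; the calibration is good to about 2 mm. The wrist camera is an equidistant fisheye: a pixel r from the principal point sees the ray r / f radians off the axis. A picture is of the moment at which its call begins: read the wrist's pose just before it. calibration takes no time and is no camera call; for the wrist camera it gives the pose at the moment of the call.
- manip.sign_off(): hands the job in; it is judged then, once.
The state is a dict: "time": time; "joint_positions": joint angles; "qd": joint speeds; "tau": joint torques, N m; "tool_pos": TCP position; "tool_rot": TCP orientation; "contact_force": force on the tool from outside, world axes, zero at the start; "wrist_torque": the same for the moment, N m; "grip_width": finger opening in mm; "grip_force": force on a finger pad.
Only numpy, scipy, OpenCV 4.12 (cv2) and the standard library are available. Lean on these libraries where they do the work, as an engineer would, in place of code of your own. Each camera call takes 0.05 s, during which the arm holds its last target. There are 200 camera calls.

### The job

Pack the dark wooden caddy for the next violin, each thing upright and square in the middle of its tray: the brass finger plane lengthways in the green tray, the honey-coloured boxwood tailpiece flat and lengthways in the blue tray, and the large boxwood sleeve, wide end up, in the red tray. Once the large sleeve stands there, nest the small silvery aluminium sleeve in it, wide end up: lower it gently and let it just rest by its own weight, never pushed or dropped in, since the tapers would wedge. Leave the steel plane and the black ebony tailpiece where they lie.

Things in the scene. Friction and masses are not known exactly. Their poses are not given: they have to be found in the camera images.
- brass_plane: yellow brass finger plane, 58 long (its x) x 24 wide (its y, straight upright sides up to 16 high, the place to grip) x about 28 high; a dark iron slopes on top. Lies sole down. Origin: centre of its sole. 0.16 kg or so. To be packed.
- steel_plane: silver-grey steel finger plane, 58 long (its x) x 24 wide (its y, straight upright sides up to 16 high, the place to grip) x about 28 high; a dark iron slopes on top. Lies sole down. Origin: centre of its sole. 0.16 kg or so. Look-alike: leave it.
- boxwood_tailpiece: honey-coloured boxwood, black-fretted violin tailpiece, 110 long (its x), tapering evenly from about 43 wide (at -x) through 34 in the middle to 25 (at +x), edges 10 high, raised ridge to 14. Lies flat. Origin: centre of its underside; grip it across the middle. About 50 g. To be packed.
- ebony_tailpiece: black ebony, white-fretted violin tailpiece, 110 long (its x), tapering evenly from about 43 wide (at -x) through 34 in the middle to 25 (at +x), edges 10 high, raised ridge to 14. Lies flat. Origin: centre of its underside; grip it across the middle. About 50 g. Look-alike: leave it.
- large_sleeve: honey-coloured boxwood tapered sleeve, open at both ends, standing wide end up: outside 36 across at the bottom, widening to 50 at 28 up, then straight (the band to grip) to its rim at 40; wall 4, so the bore tapers from 42 across at the mouth to 28 at the bottom. Origin: centre of its bottom. About 50 g.
- small_sleeve: silvery aluminium tapered sleeve, open at both ends, standing wide end up: outside 33 across at the bottom, widening to 40 at 14 up, then straight (the band to grip) to its rim at 44; wall 4. Origin: centre of its bottom. Resting loosely in the large sleeve its bottom is about 9 above the large one's bottom, and it stands 13 out of it. About 50 g.
- caddy: dark brown wooden caddy, fixed to the bench, an open box 290 (its y) x 150 (its x) outside, walls 6 thick, rim 22 above the bench. Origin: centre of its underside. It holds the red, green and blue trays side by side along its y, 92 apart centre to centre.
- bay_red: fixed shallow tray, all red, one of three in the caddy, in any order: 134 (its x, the long side) x 86 (its y) outside, walls 3 thick, rim 12 above its underside. Origin: centre of its underside; its inner floor is 4 above the origin, 10 above the bench. For the large sleeve, with the small one nested in it.
- bay_green: fixed shallow tray, all green, one of three in the caddy, in any order: 134 (its x, the long side) x 86 (its y) outside, walls 3 thick, rim 12 above its underside. Origin: centre of its underside; its inner floor is 4 above the origin, 10 above the bench. For the brass plane.
- bay_blue: fixed shallow tray, all blue, one of three in the caddy, in any order: 134 (its x, the long side) x 86 (its y) outside, walls 3 thick, rim 12 above its underside. Origin: centre of its underside; its inner floor is 4 above the origin, 10 above the bench. For the boxwood tailpiece.
Things that resemble listed ones, but are neither listed nor needed, are in the scene too. Leave any pink or purple look-alike of the boxwood_tailpiece alone.

How it is judged (in metres and radians):
On the way, in this order (a step that is already met when the one before it is completed fails the run):
1. the large sleeve stands in the red tray, let go (horizontal distance between large_sleeve and bay_red below 0.018 m and z of large_sleeve in the frame of bay_red between 0.001 and 0.009 m and angle between large_sleeve's own z axis and vertical below 0.12 rad and linear speed of large_sleeve below 0.02 m/s and contact force between large_sleeve and the fingers below 0.05 N), for 0.2 s.
2. the small sleeve rests in the large one, let go (horizontal distance between small_sleeve and large_sleeve below 0.006 m and z of small_sleeve in the frame of large_sleeve between 0.006 and 0.014 m and angle between small_sleeve's own z axis and vertical below 0.15 rad and linear speed of small_sleeve below 0.02 m/s and contact force between small_sleeve and the fingers below 0.05 N), for 0.2 s.
At the end, for the whole second after the job is handed in: Plane, tailpiece and large sleeve level on the floors of their trays, within 18 mm of the middle, plane and tailpiece within 0.3 rad of lengthways; small sleeve in the large one, axes within 6 mm, its bottom 6 to 14 mm above the other's, within 0.15 rad of upright; all at rest (horizontal distance between brass_plane and bay_green below 0.018 m and z of brass_plane in the frame of bay_green between 0.001 and 0.009 m and angle between each of brass_plane, boxwood_tailpiece, large_sleeve's own z axis and vertical below 0.12 rad and angle between the x axis of brass_plane and the x axis of bay_green, either way round below 0.3 rad and linear speed of each of brass_plane, boxwood_tailpiece, large_sleeve, small_sleeve below 0.02 m/s and horizontal distance between boxwood_tailpiece and bay_blue below 0.018 m and z of boxwood_tailpiece in the frame of bay_blue between 0.001 and 0.009 m and angle between the x axis of boxwood_tailpiece and the x axis of bay_blue, either way round below 0.3 rad and horizontal distance between large_sleeve and bay_red below 0.018 m and z of large_sleeve in the frame of bay_red between 0.001 and 0.009 m and horizontal distance between small_sleeve and large_sleeve below 0.006 m and z of small_sleeve in the frame of large_sleeve between 0.006 and 0.014 m and angle between small_sleeve's own z axis and vertical below 0.15 rad); the robot touches nothing.
It fails at once if a look-alike was moved more than 20 mm (distance of any of steel_plane, ebony_tailpiece from where it was at the start of the episode above 0.02 m).
It fails at once if the small sleeve was pushed or dropped into the large one (over 22 N between them) (contact force between small_sleeve and large_sleeve above 22 N).
It also fails if it takes over 112 s, if anything falls off the work surface, if the arm or the gripper's body presses on something with over 40 N, if the wrist force passes 120 N, or if a joint passes its speed limit or range.

## Working session

There is one attempt and no reset: what is moved stays moved. The work goes in short steps, Python scripts to look and compute and a shell command to move; the robot and the scene stay as the last step left them, time stands still between calls to the robot, and variables do not carry over. Pictures are saved under pics/ and viewed, at most 14 in all, crops included, and the job is handed in when it is done.

```bash
mkdir -p pics; ls
cat > h.py <<'E'
import numpy as np,cv2,json
from bench import manip
def shot(n,f):
    c=manip.calibration(n); im=manip.get_image(n); cv2.imwrite('pics/'+f+'.png',im[:,:,::-1])
    json.dump({k:(np.array(v).tolist()) for k,v in c.items()},open('pics/'+f+'.json','w'))
def px2w(f,u,v,z):
    c=json.load(open('pics/'+f+'.json')); F=210/np.tan(np.radians(c['fovy']/2))
    d=np.array([(u-c['cx'])/F,(v-c['cy'])/F,1.])
    if f.startswith('w'):
        r=np.hypot(d[0],d[1]); d=np.array([d[0]/r*np.sin(r),d[1]/r*np.sin(r),np.cos(r)]) if r>0 else d
    d=np.array(c['attitude'])@d; e=np.array(c['eye']); return (e+d*(z-e[2])/d[2])[:2].round(1)
E
python3 -c "
from h import *
shot('top','top0'); shot('scene','scene0')
for n in('top','scene'): print(manip.calibration(n))
s=manip.sense(); print(s['tool_pos'],s['tool_rot'],s['time'],s['grip_width'])"
```

```text
pics
{'fovy': 42.581304192894535, 'cx': 281.39478988453595, 'cy': 203.9190921288088, 'eye': array([ 280.86545282,  -66.26793016, 1602.75292519]), 'attitude': array([[-0.00364963, -0.98793405,  0.15483213],
       [-0.99998216,  0.00433772,  0.00410651],
       [-0.00472858, -0.15481438, -0.98793226]])}
{'fovy': 50.30962084003973, 'cx': 282.3393338283871, 'cy': 212.9098950995611, 'eye': array([1184.48167547,  207.33040382,  798.21239902]), 'attitude': array([[-0.37147595,  0.68010175, -0.6320342 ],
       [ 0.92835092,  0.28165168, -0.24256319],
       [ 0.01304585, -0.67685592, -0.73599991]])}
[ 234.35986023 -578.82909664  260.01004581] [[ 9.26855694e-01  3.75417110e-01 -7.18626750e-04]
 [ 3.75417779e-01 -9.26854556e-01  1.45743976e-03]
 [-1.18914654e-04 -1.62062160e-03 -9.99998680e-01]] 0.1 87.94868979381054
```

View pics/top0.png

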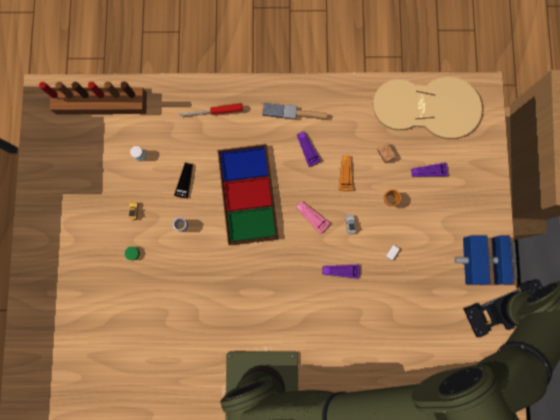

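View pics/scene0.png

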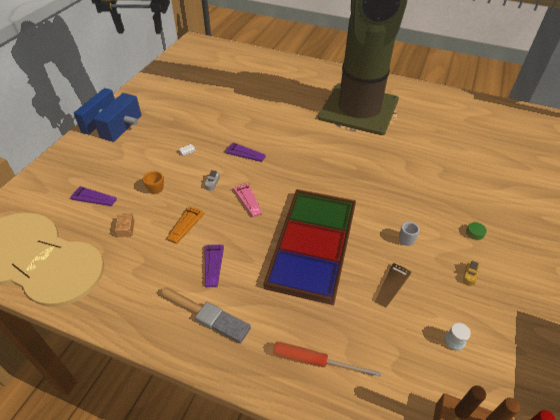

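The top picture shows these candidates:
- **Large sleeve:** the open orange ring at (393,198). It could be confused with the brown block at (387,153).
- **Boxwood tailpiece:** orange at (345,173). The look-alikes are purple at (308,148), (430,171) and (341,271), pink at (313,216), and black at (184,180).
- **Small sleeve:** the grey ring at (180,225). The white cylinder at (137,153) resembles it.
- **Brass plane:** yellow at (133,211). The steel plane is at (351,224).
- **Caddy:** at (248,195), with blue, red and green from the top down.

I'll check these in one close crop.

```bash
python3 -c "
from h import *
im=cv2.imread('pics/top0.png')
def c(x,y,w,h): return cv2.resize(im[y:y+h,x:x+w],(w*5,h*5),interpolation=cv2.INTER_CUBIC)
a=c(325,150,80,55); b=c(120,195,80,55); d=c(210,140,80,110)
cv2.imwrite('pics/crop0.png',np.hstack([np.vstack([a,b]),d]))"
```

```text
(no output)
```

View pics/crop0.png

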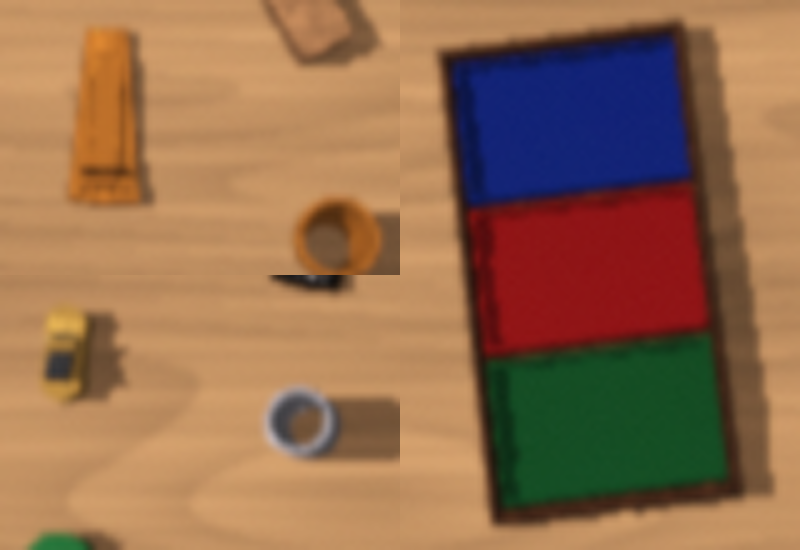

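The crops confirm the choice:
- **Large sleeve:** orange open ring, centre (392.4,197.8).
- **Tailpiece:** honey-coloured, narrow end up, from (346.4,155.6) to (346,190).
- **Brass plane:** centre about (133,211).
- **Small sleeve:** silver ring at (180.4,224.8).
- **Caddy corners:** (218.2,150), (266.4,144.4), (278.6,238.4) and (229,244.6).

```bash
python3 -c "
from h import *
P=lambda u,v,z:px2w('top0',u,v,z)
print('large',P(392.4,197.8,40),P(383.6,197.8,40),P(401.2,197.8,40))
a,b=P(346.4,155.6,10),P(346,190.2,10);print('tail',a,b,(a+b)/2,np.linalg.norm(a-b))
a,b=P(133.5,201.6,16),P(133,220,8);print('brass',a,b,(a+b)/2,np.linalg.norm(a-b))
print('small',P(180.4,224.8,44))
C=np.array([P(218.2,150,22),P(266.4,144.4,22),P(278.6,238.4,22),P(229,244.6,22)]);print(C,C.mean(0))
for i in range(4): d=C[(i+1)%4]-C[i];print(np.linalg.norm(d),np.degrees(np.arctan2(d[1],d[0])))
s=manip.sense();print(s['tool_rot'].round(3).tolist(),s['joint_positions'])
c=manip.calibration('wrist');print(c);print(s['tool_rot'].T@(c['eye']-s['tool_pos']),s['tool_rot'].T@c['attitude'])
"
```

```text
large [ 542.5 -385.9] [ 542.7 -360.1] [ 542.4 -411.8]
tail [ 677.9 -257.3] [ 571.3 -253.7] [ 624.6 -255.5] 106.66077067038286
brass [538.5 382. ] [484.2 383.6] [511.35 382.8 ] 54.32356762952891
small [464.9 234.6]
[[694.2 130.4]
 [710.9 -15. ]
 [426.  -51.1]
 [408.4  94.6]] [559.875  39.725]
146.35590182838544 -83.4479709037864
287.17802840746714 -172.77847204190635
146.75915644347373 96.88773802348172
288.0334702773274 7.139820184464135
[[0.927, 0.375, -0.001], [0.375, -0.927, 0.001], [-0.0, -0.002, -1.0]] [ 69.88991775  39.52685609 -11.14405161  89.73810267   9.01150092
  51.70976027 -12.32357094]
{'fovy': 65.70646984690485, 'cx': 278.2249544828297, 'cy': 204.7599201169651, 'eye': array([ 300.36369837, -551.71941889,  385.1847231 ]), 'attitude': array([[ 0.37463026, -0.89044159, -0.25839107],
       [-0.92717169, -0.3604475 , -0.10212865],
       [-0.00219682,  0.27783337, -0.96062677]])}
[  71.3386031    -0.55061897 -125.18243343] [[-8.48283730e-04 -9.60662292e-01 -2.77717917e-01]
 [ 9.99999474e-01 -6.54865903e-04 -7.89211972e-04]
 [ 5.76298187e-04 -2.77718441e-01  9.60662342e-01]]
```

```bash
M='python3 -m handwheel'
$M '[[0.895,-0.16,0.2,0,0,0,1],[0.895,-0.16,0.2,0,0,0,1],[0.895,-0.16,0.2,0,0,0,1],[0.895,-0.16,0.2,0,0,0,1],[0.895,-0.16,0.2,0,0,0,1]]' 20
$M '[[0.895,-0.16,0.2,0,0,0,1],[0.895,-0.16,0.2,0,0,0,1],[0.895,-0.16,0.2,0,0,0,1],[0.895,-0.16,0.2,0,0,0,1],[0.895,-0.16,0.2,0,0,0,1]]' 20
$M '[[0,0,0,0,0,0,1],[0,0,0,0,0,0,1],[0,0,0,0,0,0,1]]'
python3 -c "
from h import *
shot('wrist','w1')"
```

```text
time: 0.6
tool_pos: [394.9, -476.4, 219.3]
tool_rot: [[0.923, 0.385, 0.003], [0.385, -0.923, 0.005], [0.005, -0.004, -1.0]]
contact_force: [0.2, 0.5, -0.4]
grip_width: 88.1
grip_force: 0.0
time: 1.1
tool_pos: [547.5, -379.3, 179.1]
tool_rot: [[0.923, 0.384, 0.002], [0.384, -0.923, 0.005], [0.004, -0.004, -1.0]]
contact_force: [-0.8, 0.3, 1.0]
grip_width: 87.9
grip_force: 0.0
time: 1.4
tool_pos: [540.6, -387.7, 181.0]
tool_rot: [[0.928, 0.372, -0.001], [0.372, -0.928, -0.001], [-0.001, 0.001, -1.0]]
contact_force: [-0.2, -0.1, 0.9]
grip_width: 88.2
grip_force: 0.0
```

View pics/w1.png

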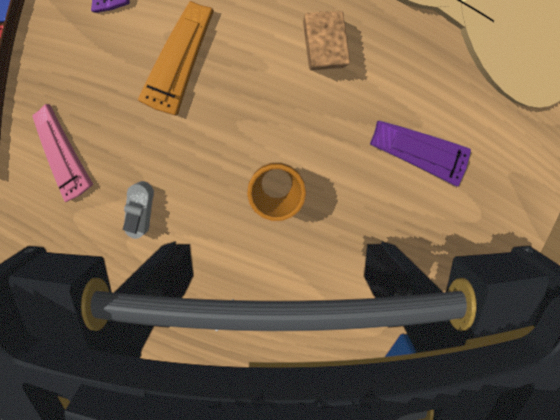

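The wrist view shows the sleeve rim centred at about (276.5,191), and the tailpiece from its narrow end at (199,5) to its wide end at (159,106).

```bash
python3 -c "
from h import *
P=lambda u,v,z:px2w('w1',u,v,z)
print('large',P(276.5,190.5,40),P(248,190.5,40),P(305,190.5,40))
a,b=P(200,5,10),P(159.5,106,10);print('tail',a,b,(a+b)/2,np.linalg.norm(a-b),np.degrees(np.arctan2(*(a-b)[::-1])))
s=manip.sense();print(s['tool_pos'],s['tool_rot'][:,0])"
```

```text
large [ 546.1 -383.3] [ 537.2 -360.9] [ 555.  -405.6]
tail [ 678.1 -254.3] [ 575.  -253.4] [ 626.55 -253.85] 103.10392815019225 -0.5001444403664862
[ 540.94397453 -387.40987411  181.10048752] [ 9.27923848e-01  3.72768759e-01 -8.85871634e-04]
```

```bash
M='python3 -m handwheel'
$M '[[0.025,-0.008,0.2,0,0,0,1],[0.025,-0.008,0.4,0,0,0,1],[0.025,-0.008,0.55,0,0,0,1],[0.025,-0.008,0.67,0,0,0,1],[0.025,-0.008,0.72,0,0,0,1]]' 20
$M '[[0,0,0,0,0,0,1],[0,0,0,0,0,0,0.1],[0,0,0,0,0,0,0],[0,0,0,0,0,0,0],[0,0,0,0,0,0,0]]' 20
$M '[[0,0,0,0,0,0,-0.1],[0,0,0,0,0,0,-0.1],[0,0,0,0,0,0,-0.1]]' 20
```

```text
time: 1.95
tool_pos: [544.4, -382.3, 34.4]
tool_rot: [[0.927, 0.374, -0.004], [0.374, -0.927, 0.002], [-0.003, -0.003, -1.0]]
contact_force: [-0.4, 0.0, 0.4]
grip_width: 88.0
grip_force: 0.0
time: 2.45
tool_pos: [547.0, -382.5, 37.7]
tool_rot: [[0.927, 0.375, 0.001], [0.375, -0.927, -0.001], [0.001, 0.001, -1.0]]
contact_force: [-0.5, -0.1, 0.1]
grip_width: 58.4
grip_force: 0.0
time: 2.75
tool_pos: [546.7, -382.4, 37.2]
tool_rot: [[0.927, 0.375, 0.001], [0.375, -0.927, -0.0], [0.0, 0.001, -1.0]]
contact_force: [-0.9, 0.6, 3.2]
grip_width: 48.7
grip_force: 20.3
```

```bash
M='python3 -m handwheel'
$M '[[0,0,-0.1,0,0,0,-0.1],[0,0,-0.25,0,0,0,-0.1],[0,0,-0.4,0,0,0,-0.1],[0,0,-0.4,0,0,0,-0.1]]' 20
$M '[[0.09,-0.2,0,0,0,0,-0.1],[0.18,-0.4,0,0,0,0,-0.1],[0.26,-0.6,0,0,0,0,-0.1],[0.35,-0.8,0,0,0,0,-0.1],[0.427,-0.966,0,0,0,0,-0.1]]'
$M '[[0.09,-0.2,0,0,0,0,-0.1],[0.18,-0.4,0,0,0,0,-0.1],[0.26,-0.6,0,0,0,0,-0.1],[0.35,-0.8,0,0,0,0,-0.1],[0.427,-0.966,0,0,0,0,-0.1]]'
$M '[[0,0,0,0,0,0,-0.1],[0,0,0,0,0,0,-0.1],[0,0,0,0,0,0,-0.1]]'
```

```text
time: 3.15
tool_pos: [548.8, -383.8, 120.8]
tool_rot: [[0.927, 0.375, 0.007], [0.375, -0.927, -0.004], [0.005, 0.006, -1.0]]
contact_force: [0.8, -0.6, -0.0]
grip_width: 48.8
grip_force: 20.3
time: 3.65
tool_pos: [552.4, -168.1, 115.8]
tool_rot: [[0.926, 0.377, -0.002], [0.377, -0.926, 0.001], [-0.001, -0.002, -1.0]]
contact_force: [0.1, 0.7, -0.5]
grip_width: 48.8
grip_force: 20.3
time: 4.15
tool_pos: [558.9, 43.0, 115.8]
tool_rot: [[0.926, 0.377, -0.002], [0.377, -0.926, 0.001], [-0.001, -0.001, -1.0]]
contact_force: [1.5, -1.0, -0.8]
grip_width: 48.8
grip_force: 20.3
time: 4.45
tool_pos: [559.3, 38.1, 116.2]
tool_rot: [[0.928, 0.374, -0.001], [0.374, -0.928, -0.002], [-0.002, 0.001, -1.0]]
contact_force: [-0.1, -0.3, -1.0]
grip_width: 48.6
grip_force: 20.3
```

```bash
M='python3 -m handwheel'
$M '[[0,0,0.15,0,0,0,-0.1],[0,0,0.27,0,0,0,-0.1],[0,0,0.32,0,0,0,-0.1],[0,0,0.34,0,0,0,-0.1],[0,0,0.34,0,0,0,-0.1]]' 20
$M '[[0,0,0,0,0,0,-0.1],[0,0,0.003,0,0,0,-0.1],[0,0,0.003,0,0,0,-0.1]]' 
$M '[[0,0,0,0,0,0,0.3],[0,0,0,0,0,0,0.4],[0,0,0,0,0,0,0.6],[0,0,0,0,0,0,0.7],[0,0,0,0,0,0,0.7]]' 
$M '[[0,0,-0.2,0,0,0,0.7],[0,0,-0.4,0,0,0,1],[0,0,-0.6,0,0,0,1],[0,0,-0.65,0,0,0,1]]' 
$M '[[0,0,0,0,0,0,1],[0,0,0,0,0,0,1],[0,0,0,0,0,0,1]]' 
python3 -c "
from h import *
shot('wrist','w2');shot('top','top2')"
```

```text
time: 4.95
tool_pos: [559.8, 39.1, 48.7]
tool_rot: [[0.927, 0.374, -0.0], [0.374, -0.927, -0.0], [-0.0, 0.0, -1.0]]
contact_force: [0.1, 0.0, -0.8]
grip_width: 48.6
grip_force: 20.3
time: 5.25
tool_pos: [560.2, 40.0, 48.8]
tool_rot: [[0.927, 0.375, 0.001], [0.375, -0.927, 0.0], [0.001, 0.0, -1.0]]
contact_force: [0.1, -0.0, -0.9]
grip_width: 48.3
grip_force: 20.3
time: 5.75
tool_pos: [559.7, 40.0, 48.1]
tool_rot: [[0.927, 0.375, 0.0], [0.375, -0.927, -0.0], [-0.0, 0.0, -1.0]]
contact_force: [-0.7, -0.9, -0.2]
grip_width: 75.0
grip_force: 0.0
time: 6.15
tool_pos: [561.9, 40.1, 182.1]
tool_rot: [[0.927, 0.375, 0.007], [0.375, -0.927, 0.001], [0.007, 0.002, -1.0]]
contact_force: [0.5, -0.2, 0.8]
grip_width: 88.0
grip_force: 0.0
time: 6.45
tool_pos: [558.6, 40.0, 176.4]
tool_rot: [[0.927, 0.376, -0.003], [0.376, -0.927, -0.0], [-0.003, -0.001, -1.0]]
contact_force: [-0.2, 0.2, -0.6]
grip_width: 88.1
grip_force: 0.0
```

View pics/w2.png

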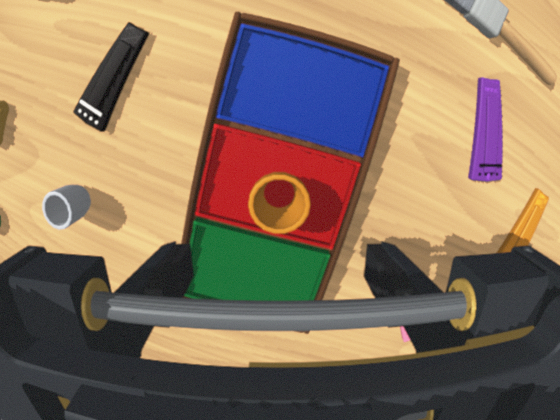

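The wrist picture shows the large sleeve standing in the red tray, rim centre about (279.5,203.5). The red tray corners are about (216,124), (361,158), (331,250) and (194,216). The small sleeve's mouth is at (60,208).

```bash
python3 -c "
from h import *
P=lambda u,v,z:px2w('w2',u,v,z)
print('large',P(279.5,203.5,50),P(248,203.5,50),P(311,203.5,50))
C=np.array([P(216,124,18),P(361,158,18),P(331,250,18),P(194,216,18)]);print('red',C,C.mean(0))
B=np.array([P(239,13,22),P(398,61,22)]);print(B,np.degrees(np.arctan2(*(B[1]-B[0])[::-1])))
print('small',P(60,208,44))
print(manip.sense()['tool_pos'])
im=cv2.imread('pics/top2.png');
cv2.imwrite('pics/crop2.png',np.hstack([cv2.resize(im[140:250,a:a+70],None,fx=5,fy=5,interpolation=2) for a in (212,)]+[cv2.resize(im[195:250,125:205],None,fx=5,fy=10,interpolation=2)]))"
```

```text
large [557.9  39.5] [548.4  63.1] [567.5  15.9]
red [[595.6 114.5]
 [616.1 -15.8]
 [524.9 -27.4]
 [508.  105.8]] [561.15   44.275]
[[694.5 132. ]
 [710.7 -11.3]] -83.55012200414919
small [471.6 236.4]
[558.81824282  39.9491583  176.57901587]
```

```bash
M='python3 -m handwheel'
$M '[[-0.01,-0.22,0,0,0,0,1],[-0.02,-0.44,0,0,0,0,1],[-0.03,-0.66,0,0,0,0,1],[-0.04,-0.88,0,0,0,0,1],[-0.05,-1,0,0,0,0,1]]' 15
$M '[[0,-0.075,0,0,0,0,1],[0,-0.075,0,0,0,0,1],[0,-0.075,0,0,0,0,1],[0,-0.075,0,0,0,0,1]]' 
python3 -c "
from h import *
shot('wrist','w3');print(manip.sense()['tool_pos'])"
```

```text
time: 7.05
tool_pos: [472.9, 225.7, 177.1]
tool_rot: [[0.925, 0.38, -0.002], [0.38, -0.925, 0.001], [-0.002, -0.002, -1.0]]
contact_force: [-0.2, 0.0, 0.6]
grip_width: 88.3
grip_force: 0.0
time: 7.45
tool_pos: [470.4, 233.8, 177.8]
tool_rot: [[0.928, 0.373, -0.0], [0.373, -0.928, -0.001], [-0.001, 0.001, -1.0]]
contact_force: [0.5, -0.6, 0.1]
grip_width: 88.0
grip_force: 0.0
[470.40276821 233.86521553 177.8861294 ]
```

View pics/w3.png

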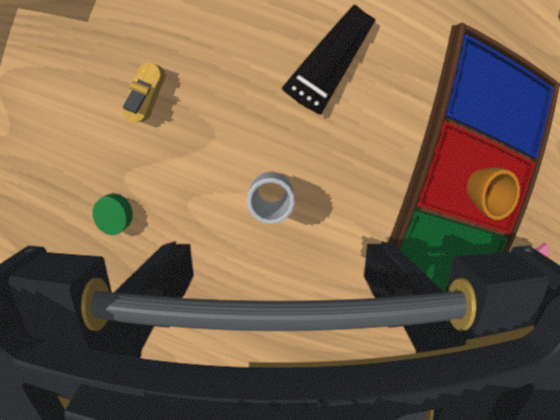

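The small sleeve's rim is centred at about (271,198), and the brass plane runs from (153,65) to (135,120).

```bash
python3 -c "
from h import *
P=lambda u,v,z:px2w('w3',u,v,z)
print('small',P(271,198,44),P(247,198,44),P(295,198,44))
print('brass',P(155,66,14),P(132,120,8),P(144,93,12))
print(manip.sense()['tool_pos'])
a=cv2.imread('pics/w3.png')[160:235,230:315];b=cv2.imread('pics/w2.png')[160:248,235:325]
b=cv2.resize(b,(400,400),interpolation=2);a=cv2.resize(a,(400,353),interpolation=2);a=cv2.copyMakeBorder(a,0,47,0,0,0)
cv2.imwrite('pics/crop3.png',np.hstack([a,b]))"
```

```text
small [469.9 240.7] [462.5 259.1] [477.3 222.3]
brass [539.3 383.3] [483.4 390.9] [512.1 385.7]
[470.40276821 233.86521553 177.8861294 ]
```

View pics/crop3.png

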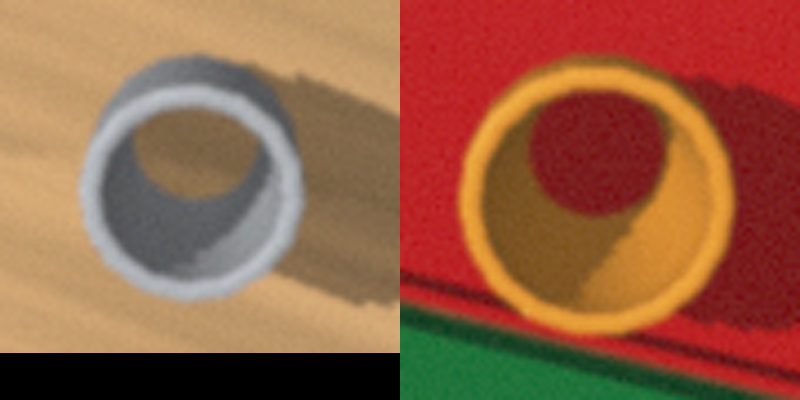

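The crop puts the small rim centre at (270.6,200.8) in w3 and the large rim centre at (279.6,205.0) in w2.

```bash
python3 -c "
from h import *
s=px2w('w3',270.6,200.8,44);l=px2w('w2',279.6,205,50);print(s,l)
for f in('w2','w3'): print(json.load(open('pics/'+f+'.json'))['eye'])
R=manip.sense()['tool_rot'];t=manip.sense()['tool_pos'];print((s-t[:2]),R[:2,:2].T@(s-t[:2]))"
```

```text
[467.6 240.1] [556.8  39. ]
[624.8908804736204, 67.30013747849529, 301.35088065413635]
[536.3166278523036, 261.1309964988567, 302.9339144094819]
[-2.80276821  6.23478447] [-0.27498086 -6.83025474]
```

```bash
M='python3 -m handwheel'
$M '[[0,-0.034,0.2,0,0,0,1],[0,-0.034,0.4,0,0,0,1],[0,-0.034,0.55,0,0,0,1],[0,-0.034,0.61,0,0,0,1],[0,-0.034,0.61,0,0,0,1]]' 6
$M '[[0,0,0,0,0,0,0],[0,0,0,0,0,0,-0.05],[0,0,0,0,0,0,-0.2],[0,0,0,0,0,0,-0.2],[0,0,0,0,0,0,-0.2]]' 6
$M '[[0,0,0,0,0,0,-0.2],[0,0,0,0,0,0,-0.2],[0,0,0,0,0,0,-0.2]]' 6
```

```text
time: 8.0
tool_pos: [466.9, 240.6, 54.9]
tool_rot: [[0.927, 0.374, -0.002], [0.374, -0.927, -0.002], [-0.003, 0.001, -1.0]]
contact_force: [-0.2, 0.4, 0.0]
grip_width: 87.8
grip_force: 0.0
time: 8.5
tool_pos: [467.4, 242.0, 56.6]
tool_rot: [[0.927, 0.375, 0.001], [0.375, -0.927, 0.0], [0.001, -0.0, -1.0]]
contact_force: [-0.2, -0.9, 0.0]
grip_width: 50.4
grip_force: 0.0
time: 8.8
tool_pos: [467.3, 241.9, 56.3]
tool_rot: [[0.927, 0.375, 0.0], [0.375, -0.927, 0.0], [0.0, 0.0, -1.0]]
contact_force: [-0.0, -0.4, 2.1]
grip_width: 39.9
grip_force: 6.0
```

```bash
M='python3 -m handwheel'
$M '[[0,0,-0.06,0,0,0,-0.2],[0,0,-0.14,0,0,0,-0.2],[0,0,-0.24,0,0,0,-0.2],[0,0,-0.32,0,0,0,-0.2],[0,0,-0.35,0,0,0,-0.2]]' 6
$M '[[0.002,0.06,0,0,0,0,-0.2],[0.006,0.16,0,0,0,0,-0.2],[0.01,0.28,0,0,0,0,-0.2],[0.014,0.42,0,0,0,0,-0.2],[0.018,0.555,0,0,0,0,-0.2]]'
$M '[[0.005,0.14,0,0,0,0,-0.2],[0.01,0.28,0,0,0,0,-0.2],[0.014,0.4,0,0,0,0,-0.2],[0.018,0.5,0,0,0,0,-0.2],[0.018,0.555,0,0,0,0,-0.2]]'
$M '[[0,0,0,0,0,0,-0.2],[0,0,0,0,0,0,-0.2],[0,0,0,0,0,0,-0.2]]'
python3 -c "
from h import *
shot('wrist','w4');shot('scene','scene4')
a=cv2.imread('pics/w4.png')[130:350,150:410];b=cv2.imread('pics/scene4.png')[150:310,240:430]
cv2.imwrite('pics/c4.png',np.hstack([cv2.resize(a,(400,338)),cv2.resize(b,(400,338))]))"
```

```text
time: 9.3
tool_pos: [467.8, 242.2, 128.0]
tool_rot: [[0.927, 0.375, 0.002], [0.375, -0.927, 0.001], [0.003, -0.0, -1.0]]
contact_force: [-0.2, 0.5, -1.0]
grip_width: 40.0
grip_force: 6.0
time: 9.8
tool_pos: [512.2, 138.0, 125.3]
tool_rot: [[0.927, 0.375, -0.001], [0.375, -0.927, -0.001], [-0.002, 0.001, -1.0]]
contact_force: [0.0, 0.2, 0.3]
grip_width: 40.2
grip_force: 6.0
time: 10.3
tool_pos: [557.3, 35.2, 125.3]
tool_rot: [[0.928, 0.372, -0.001], [0.372, -0.928, -0.002], [-0.002, 0.001, -1.0]]
contact_force: [0.4, -0.1, -0.5]
grip_width: 40.2
grip_force: 6.0
time: 10.6
tool_pos: [556.6, 40.4, 125.9]
tool_rot: [[0.926, 0.377, -0.001], [0.377, -0.926, 0.001], [-0.0, -0.001, -1.0]]
contact_force: [0.5, 0.6, -1.2]
grip_width: 40.1
grip_force: 6.0
```

View pics/c4.png

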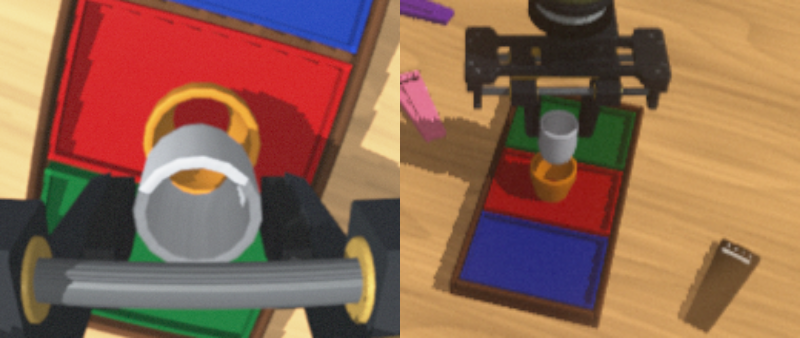

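The small sleeve hangs upright between the fingers, rim centre about (278.7,267). The large sleeve below it has its rim centre column at about 281.

```bash
python3 -c "
from h import *
R=np.array([[.9275,.374],[.374,-.9275]])
s=manip.sense();print(s['tool_pos'])
for u,v in((278.7,265),(278.7,268)):
  p=px2w('w4',u,v,114);print(p,R@(p-s['tool_pos'][:2]))
a=px2w('w4',150+144*.65,130+140*.65,50);b=px2w('w4',150+260*.65,130+140*.65,50);t=px2w('w4',281.3,130+83*.65,50);print(a,b,t, R@((a+b)/2-s['tool_pos'][:2]), R@(t-s['tool_pos'][:2]))"
```

```text
[556.77853144  40.206592   126.05459341]
[558.5  41.7] [ 2.15519668 -0.74130668]
[557.   41.1] [ 0.53954668 -0.74580668]
[549.6  62.9] [568.3  17.1] [581.9  49.4] [1.93677168 1.00374332] [26.73849668  0.86854332]
```

```bash
M='python3 -m handwheel'
$M '[[0,0.008,0.03,0,0,0,-0.2],[0,0.008,0.08,0,0,0,-0.2],[0,0.008,0.13,0,0,0,-0.2],[0,0.008,0.16,0,0,0,-0.2],[0,0.008,0.17,0,0,0,-0.2]]' 6
$M '[[0,0,0.02,0,0,0,-0.2],[0,0,0.04,0,0,0,-0.2],[0,0,0.05,0,0,0,-0.2],[0,0,0.055,0,0,0,-0.2],[0,0,0.055,0,0,0,-0.2]]'
$M '[[0,0,0,0,0,0,-0.2],[0,0,0,0,0,0,-0.2],[0,0,0,0,0,0,-0.2]]'
```

```text
time: 11.2
tool_pos: [557.2, 37.4, 90.9]
tool_rot: [[0.927, 0.376, -0.002], [0.376, -0.927, -0.0], [-0.002, -0.001, -1.0]]
contact_force: [0.3, -0.0, -0.5]
grip_width: 39.9
grip_force: 6.0
time: 11.7
tool_pos: [557.8, 37.3, 81.1]
tool_rot: [[0.927, 0.375, -0.0], [0.375, -0.927, -0.0], [-0.0, 0.0, -1.0]]
contact_force: [0.1, -0.4, 0.3]
grip_width: 40.1
grip_force: 6.0
time: 12.0
tool_pos: [557.9, 37.2, 81.3]
tool_rot: [[0.927, 0.375, 0.0], [0.375, -0.927, -0.0], [0.0, 0.0, -1.0]]
contact_force: [-0.4, 0.1, -0.3]
grip_width: 39.7
grip_force: 6.0
```

```bash
M='python3 -m handwheel'
$M '[[0,-0.008,0,0,0,0,-0.2],[0,-0.008,0,0,0,0,-0.2],[0,-0.008,0.005,0,0,0,-0.2],[0,-0.008,0.01,0,0,0,-0.2],[0,-0.008,0.01,0,0,0,-0.2]]' 5
$M '[[0,0,0.003,0,0,0,-0.2],[0,0,0.006,0,0,0,-0.2],[0,0,0.006,0,0,0,-0.2],[0,0,0.006,0,0,0,-0.2],[0,0,0.006,0,0,0,-0.2]]'
$M '[[0,0,0.002,0,0,0,-0.2],[0,0,0.004,0,0,0,-0.2],[0,0,0.005,0,0,0,-0.2],[0,0,0.005,0,0,0,-0.2],[0,0,0.005,0,0,0,-0.2]]'
```

```text
time: 12.5
tool_pos: [557.1, 38.6, 78.9]
tool_rot: [[0.927, 0.375, -0.0], [0.375, -0.927, -0.0], [-0.0, 0.0, -1.0]]
contact_force: [-0.4, 0.6, -0.6]
grip_width: 40.1
grip_force: 5.0
time: 13.0
tool_pos: [557.2, 38.8, 77.9]
tool_rot: [[0.927, 0.375, 0.0], [0.375, -0.927, -0.0], [0.0, 0.0, -1.0]]
contact_force: [-0.3, 0.2, -1.0]
grip_width: 40.1
grip_force: 5.0
time: 13.5
tool_pos: [557.2, 38.8, 76.9]
tool_rot: [[0.927, 0.375, 0.0], [0.375, -0.927, -0.0], [0.0, 0.0, -1.0]]
contact_force: [0.3, -0.2, 0.1]
grip_width: 39.7
grip_force: 5.0
```

```bash
M='python3 -m handwheel'
$M '[[0,0,0.002,0,0,0,-0.2],[0,0,0.004,0,0,0,-0.2],[0,0,0.004,0,0,0,-0.2],[0,0,0.004,0,0,0,-0.2]]' 4
$M '[[0,0,0.002,0,0,0,-0.2],[0,0,0.004,0,0,0,-0.2],[0,0,0.004,0,0,0,-0.2],[0,0,0.004,0,0,0,-0.2]]'
```

```text
time: 13.9
tool_pos: [557.4, 38.7, 76.3]
tool_rot: [[0.927, 0.375, 0.0], [0.375, -0.927, -0.0], [0.0, 0.0, -1.0]]
contact_force: [-0.2, -0.6, 1.8]
grip_width: 40.3
grip_force: 4.0
time: 14.3
tool_pos: [557.5, 38.8, 75.7]
tool_rot: [[0.927, 0.375, 0.001], [0.375, -0.927, -0.0], [0.001, 0.0, -1.0]]
contact_force: [0.3, 0.1, 4.3]
grip_width: 40.5
grip_force: 4.0
```

```bash
M='python3 -m handwheel'
$M '[[0,0,-0.002,0,0,0,-0.2],[0,0,-0.003,0,0,0,-0.2],[0,0,-0.003,0,0,0,-0.05],[0,0,-0.003,0,0,0,0],[0,0,-0.003,0,0,0,0.1]]' 3
$M '[[0,0,0,0,0,0,0.3],[0,0,0,0,0,0,0.5],[0,0,0,0,0,0,0.6],[0,0,0,0,0,0,0.6]]'
$M '[[0,0,-0.1,0,0,0,0.6],[0,0,-0.2,0,0,0,0.6],[0,0,-0.35,0,0,0,1],[0,0,-0.5,0,0,0,1],[0,0,-0.5,0,0,0,1]]'
$M '[[0,0,0,0,0,0,1],[0,0,0,0,0,0,1],[0,0,0,0,0,0,1]]'
python3 -c "
from h import *
shot('wrist','w5');shot('scene','scene5')
a=cv2.imread('pics/w5.png')[100:300,150:410];b=cv2.imread('pics/scene5.png')[170:270,270:370]
cv2.imwrite('pics/c5.png',np.hstack([cv2.resize(a,(400,308)),cv2.resize(b,(308,308))]))"
```

```text
time: 14.8
tool_pos: [557.0, 38.9, 75.7]
tool_rot: [[0.927, 0.376, -0.001], [0.376, -0.927, 0.0], [-0.0, -0.0, -1.0]]
contact_force: [-0.0, 0.2, 0.5]
grip_width: 48.2
grip_force: 0.0
time: 15.2
tool_pos: [557.2, 38.8, 75.9]
tool_rot: [[0.927, 0.375, 0.0], [0.375, -0.927, -0.0], [0.0, 0.0, -1.0]]
contact_force: [-0.6, -0.8, -0.1]
grip_width: 70.3
grip_force: 0.0
time: 15.7
tool_pos: [559.6, 38.9, 179.5]
tool_rot: [[0.927, 0.375, 0.007], [0.375, -0.927, 0.001], [0.007, 0.002, -1.0]]
contact_force: [-0.6, -0.3, -1.3]
grip_width: 87.8
grip_force: 0.0
time: 16.0
tool_pos: [556.4, 38.7, 174.7]
tool_rot: [[0.927, 0.375, -0.002], [0.375, -0.927, -0.0], [-0.002, -0.001, -1.0]]
contact_force: [0.2, -0.0, -0.3]
grip_width: 88.1
grip_force: 0.0
```

View pics/c5.png

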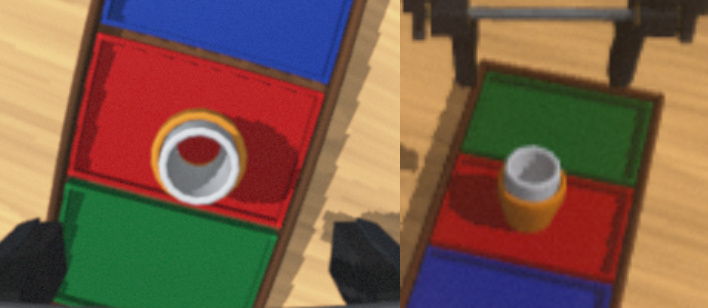

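The small sleeve sits upright and concentric in the large one, about 13 mm proud. Next is the brass plane.

```bash
M='python3 -m handwheel'
$M '[[0.05,-0.2,0,0,0,0,1],[0.11,-0.42,0,0,0,0,1],[0.16,-0.63,0,0,0,0,1],[0.22,-0.84,0,0,0,0,1],[0.22,-0.84,0,0,0,0,1]]' 20
$M '[[0.05,-0.2,0,0,0,0,1],[0.11,-0.42,0,0,0,0,1],[0.16,-0.63,0,0,0,0,1],[0.22,-0.84,0,0,0,0,1],[0.22,-0.84,0,0,0,0,1]]' 20
$M '[[0,0,0,0,0,0.14,1],[0,0,0,0,0,0.28,1],[0,0,0,0,0,0.4,1],[0,0,0,0,0,0.45,1],[0,0,0,0,0,0.45,1]]' 20
$M '[[0,0,0,0,0,0,1],[0,0,0,0,0,0,1],[0,0,0,0,0,0,1]]' 20
python3 -c "
from h import *
shot('wrist','w6');print(manip.sense()['tool_pos'],manip.sense()['joint_positions'])"
```

```text
time: 16.6
tool_pos: [532.7, 220.3, 175.3]
tool_rot: [[0.922, 0.386, -0.001], [0.386, -0.922, 0.006], [0.001, -0.006, -1.0]]
contact_force: [0.2, 0.4, -0.4]
grip_width: 88.0
grip_force: 0.0
time: 17.1
tool_pos: [509.2, 391.9, 175.1]
tool_rot: [[0.923, 0.385, -0.002], [0.385, -0.923, 0.006], [0.001, -0.007, -1.0]]
contact_force: [-0.1, 0.4, -0.5]
grip_width: 87.8
grip_force: 0.0
time: 17.6
tool_pos: [512.7, 382.3, 175.3]
tool_rot: [[0.996, -0.087, -0.001], [-0.087, -0.996, -0.002], [-0.0, 0.002, -1.0]]
contact_force: [0.2, 0.2, -0.0]
grip_width: 88.1
grip_force: 0.0
time: 17.9
tool_pos: [512.7, 383.0, 175.8]
tool_rot: [[0.996, -0.086, -0.0], [-0.086, -0.996, -0.0], [-0.0, 0.0, -1.0]]
contact_force: [0.4, -0.3, 0.7]
grip_width: 88.4
grip_force: 0.0
[512.71573047 383.08847716 175.85003971] [ -46.6474805    46.9263585    10.75278892   91.97767223  -11.71087643
   42.20436784 -125.46253088]
```

View pics/w6.png

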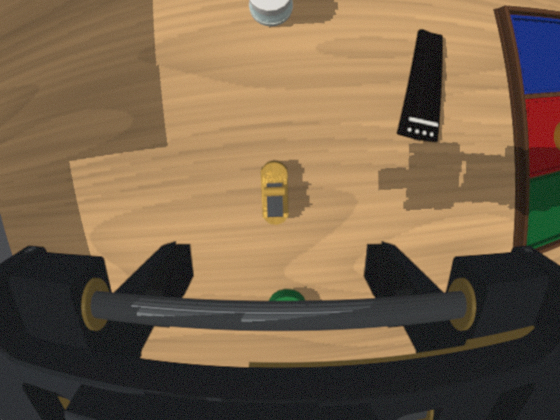

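The brass plane is nearly aligned with the tool: ends at (274,162) and (275,222), sides at columns 262 and 288.

```bash
python3 -c "
from h import *
a=px2w('w6',274,162,12);b=px2w('w6',275,222,8);l=px2w('w6',262,195,14);r=px2w('w6',288,195,14)
s=manip.sense();R=s['tool_rot'][:2,:2]
print(a,b,np.linalg.norm(a-b),np.linalg.norm(l-r),np.degrees(np.arctan2(*(a-b)[::-1])))
for p in((a+b)/2,(l+r)/2): print(p,R.T@(p-s['tool_pos'][:2]))"
```

```text
[540.3 385. ] [482.3 389.4] 58.166657115567446 23.68459414893996 -4.338266791428177
[511.3 387.2] [-1.76415373 -3.97450304]
[510.3 386.8] [-2.72603943 -3.48996626]
```

```bash
M='python3 -m handwheel'
$M '[[-0.008,-0.018,0.2,0,0,0,1],[-0.008,-0.018,0.4,0,0,0,1],[-0.008,-0.018,0.55,0,0,0,1],[-0.008,-0.018,0.65,0,0,0,1],[-0.008,-0.018,0.7,0,0,0,0.4]]' 25
$M '[[0,0,0.03,0,0,0,0.2],[0,0,0.05,0,0,0,0],[0,0,0.05,0,0,0,-0.2],[0,0,0.05,0,0,0,-0.4],[0,0,0.05,0,0,0,-0.5]]' 25
$M '[[0,0,0,0,0,0,-0.6],[0,0,0,0,0,0,-0.6],[0,0,0,0,0,0,-0.6],[0,0,0,0,0,0,-0.6],[0,0,0,0,0,0,-0.6]]' 25
$M '[[0,0,-0.1,0,0,0,-0.6],[0,0,-0.2,0,0,0,-0.6],[0,0,-0.35,0,0,0,-0.6],[0,0,-0.5,0,0,0,-0.6],[0,0,-0.5,0,0,0,-0.6]]' 25
```

```text
time: 18.45
tool_pos: [510.4, 386.3, 33.8]
tool_rot: [[0.996, -0.086, -0.003], [-0.086, -0.996, -0.002], [-0.002, 0.002, -1.0]]
contact_force: [-0.1, 0.2, 0.1]
grip_width: 81.8
grip_force: 0.0
time: 18.95
tool_pos: [511.8, 387.3, 26.8]
tool_rot: [[0.996, -0.086, 0.001], [-0.086, -0.996, 0.001], [0.001, -0.001, -1.0]]
contact_force: [-0.7, 0.1, -0.0]
grip_width: 42.2
grip_force: 0.0
time: 19.45
tool_pos: [511.5, 387.0, 26.2]
tool_rot: [[0.996, -0.086, 0.0], [-0.086, -0.996, 0.0], [0.0, -0.0, -1.0]]
contact_force: [-0.8, -0.4, 3.8]
grip_width: 23.7
grip_force: 24.8
time: 19.95
tool_pos: [513.6, 388.3, 129.4]
tool_rot: [[0.996, -0.086, 0.006], [-0.086, -0.996, 0.004], [0.006, -0.005, -1.0]]
contact_force: [0.4, 0.1, -2.7]
grip_width: 23.6
grip_force: 24.8
```

```bash
M='python3 -m handwheel'
$M '[[0,0.15,0,0,0,0,-0.6],[-0.01,0.35,0,0,0,0,-0.6],[-0.02,0.55,0,0,0,0,-0.6],[-0.03,0.75,0,0,0,0,-0.6],[-0.03,0.902,0,0,0,0,-0.6]]' 25
$M '[[0,0.2,0,0,0,0,-0.6],[-0.01,0.4,0,0,0,0,-0.6],[-0.02,0.6,0,0,0,0,-0.6],[-0.03,0.8,0,0,0,0,-0.6],[-0.03,0.902,0,0,0,0,-0.6]]' 25
$M '[[0,0,0,0,0,-0.13,-0.6],[0,0,0,0,0,-0.26,-0.6],[0,0,0,0,0,-0.39,-0.6],[0,0,0,0,0,-0.52,-0.6],[0,0,0,0,0,-0.567,-0.6]]' 25
$M '[[0,0,0,0,0,-0.13,-0.6],[0,0,0,0,0,-0.26,-0.6],[0,0,0,0,0,-0.39,-0.6],[0,0,0,0,0,-0.52,-0.6],[0,0,0,0,0,-0.567,-0.6]]' 25
$M '[[0,0,0,0,0,-0.13,-0.6],[0,0,0,0,0,-0.26,-0.6],[0,0,0,0,0,-0.39,-0.6],[0,0,0,0,0,-0.52,-0.6],[0,0,0,0,0,-0.567,-0.6]]' 25
$M '[[0,0,0,0,0,0,-0.6],[0,0,0,0,0,0,-0.6],[0,0,0,0,0,0,-0.6],[0,0,0,0,0,0,-0.6]]' 25
python3 -c "
from h import *
shot('wrist','w7');print(manip.sense()['tool_pos'],manip.sense()['joint_positions'])"
```

```text
time: 20.45
tool_pos: [488.2, 204.5, 124.8]
tool_rot: [[0.996, -0.088, -0.003], [-0.088, -0.996, -0.003], [-0.003, 0.003, -1.0]]
contact_force: [0.9, -1.0, -2.7]
grip_width: 23.7
grip_force: 24.8
time: 20.95
tool_pos: [466.3, 24.4, 125.1]
tool_rot: [[0.996, -0.091, -0.003], [-0.091, -0.996, -0.002], [-0.003, 0.003, -1.0]]
contact_force: [1.0, 0.2, -1.6]
grip_width: 24.1
grip_force: 24.8
time: 21.45
tool_pos: [467.7, 28.5, 125.1]
tool_rot: [[0.873, 0.488, -0.002], [0.488, -0.873, 0.0], [-0.001, -0.001, -1.0]]
contact_force: [0.1, 1.0, -2.0]
grip_width: 23.6
grip_force: 24.8
time: 21.95
tool_pos: [467.8, 28.5, 125.4]
tool_rot: [[0.451, 0.892, -0.001], [0.892, -0.451, 0.0], [-0.0, -0.001, -1.0]]
contact_force: [0.2, -0.1, -3.4]
grip_width: 24.1
grip_force: 24.8
time: 22.45
tool_pos: [467.9, 28.5, 125.5]
tool_rot: [[-0.125, 0.992, -0.001], [0.992, 0.125, 0.0], [0.0, -0.001, -1.0]]
contact_force: [-0.3, 0.8, -1.9]
grip_width: 23.8
grip_force: 24.8
time: 22.85
tool_pos: [468.2, 28.6, 125.9]
tool_rot: [[-0.123, 0.992, -0.0], [0.992, 0.123, -0.0], [-0.0, -0.0, -1.0]]
contact_force: [0.6, 0.2, -1.7]
grip_width: 23.7
grip_force: 24.8
[468.24385171  28.61198939 125.87310684] [  2.51051432  43.00234541 -18.75616778 122.38363857  38.91970286
  20.44232891 -41.47600954]
```

View pics/w7.png

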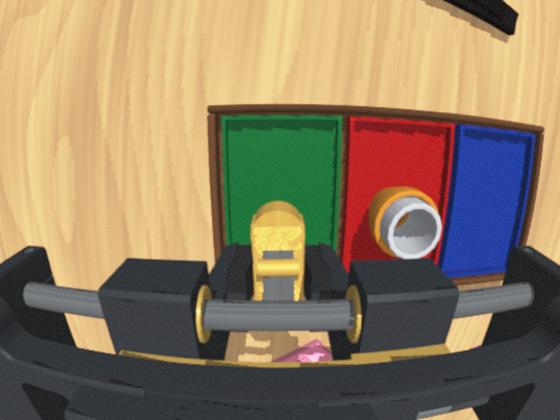

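The plane hangs square over the green tray. The tray's left edge runs from (222,114) to (226,235), and its right edge from (342,117) to (344,235).

```bash
python3 -c "
from h import *
s=manip.sense();R=s['tool_rot'][:2,:2]
T=lambda u,v,z:(R.T@(px2w('w7',u,v,z)-s['tool_pos'][:2])).round(1)
for p in((222,114,18),(342,117,18),(226,235,18),(344,235,18),(209,107,22),(541,127,22),(348,118,18),(453,124,18),(460,126,18),(537,133,18)): print(p,T(*p),px2w('w7',*p))"
```

```text
(222, 114, 18) [ 72.2 -40.5] [419.2  95.3]
(342, 117, 18) [70.1 45.3] [504.6 103.8]
(226, 235, 18) [-19.6 -41. ] [430.    4.1]
(344, 235, 18) [-19.9  50.8] [521.1  15.1]
(209, 107, 22) [ 77.5 -49.1] [410.   99.5]
(541, 127, 22) [ 77.9 234.4] [691.3 134.8]
(348, 118, 18) [69.6 49.8] [509.1 103.8]
(453, 124, 18) [ 70.4 136.6] [595.1 115.3]
(460, 126, 18) [ 69.4 143.4] [602.  115.1]
(537, 133, 18) [ 72.  233.5] [691.1 128.8]
```

```bash
M='python3 -m handwheel'
$M '[[0.02,0.005,0.1,0,0,0,-0.6],[0.02,0.005,0.2,0,0,0,-0.6],[0.02,0.005,0.3,0,0,0,-0.6],[0.02,0.005,0.38,0,0,0,-0.6],[0.02,0.005,0.41,0,0,0,-0.6]]' 25
$M '[[0,0,0.02,0,0,0,-0.6],[0,0,0.034,0,0,0,-0.6],[0,0,0.034,0,0,0,-0.6],[0,0,0.034,0,0,0,-0.6]]' 25
$M '[[0,0,0.002,0,0,0,-0.4],[0,0,0.002,0,0,0,-0.3],[0,0,0.002,0,0,0,-0.18],[0,0,0.002,0,0,0,-0.18],[0,0,0.002,0,0,0,-0.18]]' 20
$M '[[0,0,-0.1,0,0,0,-0.18],[0,0,-0.3,0,0,0,-0.18],[0,0,-0.5,0,0,0,0.2],[0,0,-0.65,0,0,0,1],[0,0,-0.65,0,0,0,1]]' 20
```

```text
time: 23.4
tool_pos: [468.4, 32.9, 42.7]
tool_rot: [[-0.124, 0.992, -0.001], [0.992, 0.124, -0.001], [-0.0, -0.001, -1.0]]
contact_force: [-0.1, -0.5, -2.5]
grip_width: 23.8
grip_force: 24.8
time: 23.8
tool_pos: [469.1, 32.6, 37.6]
tool_rot: [[-0.123, 0.992, 0.001], [0.992, 0.123, 0.0], [0.0, 0.001, -1.0]]
contact_force: [-0.3, 0.4, -1.7]
grip_width: 23.7
grip_force: 24.8
time: 24.3
tool_pos: [468.8, 32.7, 36.8]
tool_rot: [[-0.124, 0.992, 0.0], [0.992, 0.124, 0.0], [-0.0, 0.0, -1.0]]
contact_force: [0.4, -0.5, 0.4]
grip_width: 36.2
grip_force: 0.0
time: 24.8
tool_pos: [470.6, 32.8, 169.9]
tool_rot: [[-0.123, 0.992, 0.007], [0.992, 0.123, 0.001], [0.001, 0.007, -1.0]]
contact_force: [0.2, 0.2, 0.6]
grip_width: 57.9
grip_force: 0.0
```

```bash
M='python3 -m handwheel'
$M '[[0,0,0,0,0,0.14,1],[0,0,0,0,0,0.28,1],[0,0,0,0,0,0.42,1],[0,0,0,0,0,0.544,1],[0,0,0,0,0,0.544,1]]' 
$M '[[0,0,0,0,0,0.14,1],[0,0,0,0,0,0.28,1],[0,0,0,0,0,0.42,1],[0,0,0,0,0,0.544,1],[0,0,0,0,0,0.544,1]]' 
$M '[[0,0,0,0,0,0.14,1],[0,0,0,0,0,0.28,1],[0,0,0,0,0,0.42,1],[0,0,0,0,0,0.544,1],[0,0,0,0,0,0.544,1]]' 
$M '[[0.1,0.18,0,0,0,0,1],[0.2,0.36,0,0,0,0,1],[0.3,0.54,0,0,0,0,1],[0.402,0.712,0,0,0,0,1],[0.402,0.712,0,0,0,0,1]]'
$M '[[0.1,0.18,0,0,0,0,1],[0.2,0.36,0,0,0,0,1],[0.3,0.54,0,0,0,0,1],[0.402,0.712,0,0,0,0,1],[0.402,0.712,0,0,0,0,1]]'
$M '[[0,0,0,0,0,0,1],[0,0,0,0,0,0,1],[0,0,0,0,0,0,1],[0,0,0,0,0,0,1]]'
python3 -c "
from h import *
shot('wrist','w8');shot('top','top8');print(manip.sense()['tool_pos'],manip.sense()['joint_positions'])
a=cv2.imread('pics/w8.png')[60:300];b=cv2.imread('pics/top8.png')[140:250,210:290]
cv2.imwrite('pics/c8.png',np.hstack([a,cv2.resize(b,(175,240),interpolation=2)]))"
```

```text
time: 25.3
tool_pos: [468.3, 32.5, 166.0]
tool_rot: [[0.431, 0.902, -0.001], [0.902, -0.431, -0.001], [-0.002, -0.0, -1.0]]
contact_force: [0.0, -0.0, 0.7]
grip_width: 88.5
grip_force: 0.0
time: 25.8
tool_pos: [468.4, 32.5, 166.2]
tool_rot: [[0.848, 0.53, -0.001], [0.53, -0.848, -0.001], [-0.001, 0.0, -1.0]]
contact_force: [-0.6, -0.2, -0.3]
grip_width: 88.2
grip_force: 0.0
time: 26.3
tool_pos: [468.4, 32.6, 166.3]
tool_rot: [[1.0, -0.01, -0.001], [-0.01, -1.0, -0.001], [-0.001, 0.001, -1.0]]
contact_force: [-0.8, -0.6, 0.5]
grip_width: 88.3
grip_force: 0.0
time: 26.8
tool_pos: [549.1, -118.1, 166.6]
tool_rot: [[1.0, -0.017, 0.003], [-0.017, -1.0, -0.005], [0.003, 0.005, -1.0]]
contact_force: [-0.2, -0.5, 0.6]
grip_width: 88.5
grip_force: 0.0
time: 27.3
tool_pos: [626.1, -261.4, 166.2]
tool_rot: [[1.0, -0.016, 0.002], [-0.016, -1.0, -0.006], [0.002, 0.006, -1.0]]
contact_force: [-0.5, -0.8, -0.6]
grip_width: 88.3
grip_force: 0.0
time: 27.7
tool_pos: [625.4, -253.0, 166.9]
tool_rot: [[1.0, -0.012, -0.0], [-0.012, -1.0, 0.001], [-0.0, -0.0, -1.0]]
contact_force: [-0.2, -0.2, -0.1]
grip_width: 88.2
grip_force: 0.0
[ 625.47170781 -253.61524919  166.93654398] [ 20.91201137  49.4380282   -5.38913416  85.02180614   5.70770543
  45.8127192  -77.30917501]
```

View pics/c8.png

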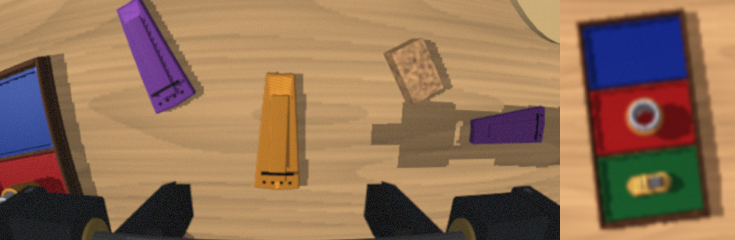

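The tailpiece is under the tool, narrow end at (280.5,133) and wide end at (277.5,248). The right-hand inset shows the plane lengthways and centred in green, and the sleeves nested in red.

```bash
python3 -c "
from h import *
s=manip.sense();R=s['tool_rot'][:2,:2]
a=px2w('w8',280.5,133,12);b=px2w('w8',277.5,248,8)
print(a,b,np.linalg.norm(a-b),np.degrees(np.arctan2(*(a-b)[::-1])),R.T@((a+b)/2-s['tool_pos'][:2]))"
```

```text
[ 679.3 -254.9] [ 571.4 -250.9] 107.97411726890846 -2.1230603969182207 [-0.13075332 -0.71365101]
```

```bash
M='python3 -m handwheel'
$M '[[0.005,-0.004,0.2,0,0,0.02,1],[0.005,-0.004,0.4,0,0,0.02,1],[0.005,-0.004,0.55,0,0,0.02,1],[0.005,-0.004,0.63,0,0,0.02,1],[0.005,-0.004,0.66,0,0,0.02,0.5]]' 15
$M '[[0,0,0.03,0,0,0,0.3],[0,0,0.045,0,0,0,0.1],[0,0,0.045,0,0,0,0],[0,0,0.045,0,0,0,-0.1],[0,0,0.045,0,0,0,-0.3]]' 15
$M '[[0,0,0,0,0,0,-0.4],[0,0,0,0,0,0,-0.4],[0,0,0,0,0,0,-0.4],[0,0,0,0,0,0,-0.4]]' 15
$M '[[0,0,-0.1,0,0,0,-0.4],[0,0,-0.2,0,0,0,-0.4],[0,0,-0.35,0,0,0,-0.4],[0,0,-0.5,0,0,0,-0.4],[0,0,-0.5,0,0,0,-0.4]]'
$M '[[0,0,0,0,0,0,-0.4],[0,0,0,0,0,0,-0.4],[0,0,0,0,0,0,-0.4]]'
```

```text
time: 28.3
tool_pos: [625.7, -253.1, 33.2]
tool_rot: [[0.999, -0.035, -0.002], [-0.035, -0.999, 0.001], [-0.002, -0.001, -1.0]]
contact_force: [-1.2, -0.4, -0.4]
grip_width: 82.1
grip_force: 0.0
time: 28.8
tool_pos: [627.0, -253.8, 26.6]
tool_rot: [[0.999, -0.035, 0.001], [-0.035, -0.999, -0.001], [0.001, 0.0, -1.0]]
contact_force: [0.4, -0.3, 0.2]
grip_width: 42.1
grip_force: 0.0
time: 29.2
tool_pos: [626.8, -253.8, 26.3]
tool_rot: [[0.999, -0.035, 0.001], [-0.035, -0.999, -0.0], [0.001, 0.0, -1.0]]
contact_force: [-1.5, 0.7, 4.7]
grip_width: 34.1
grip_force: 14.9
time: 29.7
tool_pos: [629.5, -254.8, 131.3]
tool_rot: [[0.999, -0.035, 0.009], [-0.035, -0.999, -0.003], [0.009, 0.003, -1.0]]
contact_force: [0.8, 0.1, 0.2]
grip_width: 34.3
grip_force: 14.9
time: 30.0
tool_pos: [625.6, -253.3, 124.4]
tool_rot: [[0.999, -0.035, -0.003], [-0.035, -0.999, 0.001], [-0.003, -0.001, -1.0]]
contact_force: [-0.1, 0.4, -1.0]
grip_width: 34.1
grip_force: 14.9
```

```bash
M='python3 -m handwheel'
$M '[[0.01,-0.15,0,0,0,0,-0.4],[0.015,-0.32,0,0,0,0,-0.4],[0.02,-0.5,0,0,0,0,-0.4],[0.03,-0.66,0,0,0,0,-0.4],[0.034,-0.768,0,0,0,0,-0.4]]' 15
$M '[[0.01,-0.18,0,0,0,0,-0.4],[0.015,-0.36,0,0,0,0,-0.4],[0.02,-0.54,0,0,0,0,-0.4],[0.03,-0.7,0,0,0,0,-0.4],[0.034,-0.768,0,0,0,0,-0.4]]' 15
$M '[[0,0,0,0,0,-0.12,-0.4],[0,0,0,0,0,-0.25,-0.4],[0,0,0,0,0,-0.38,-0.4],[0,0,0,0,0,-0.5,-0.4],[0,0,0,0,0,-0.551,-0.4]]'
$M '[[0,0,0,0,0,-0.12,-0.4],[0,0,0,0,0,-0.25,-0.4],[0,0,0,0,0,-0.38,-0.4],[0,0,0,0,0,-0.5,-0.4],[0,0,0,0,0,-0.551,-0.4]]'
$M '[[0,0,0,0,0,-0.12,-0.4],[0,0,0,0,0,-0.25,-0.4],[0,0,0,0,0,-0.38,-0.4],[0,0,0,0,0,-0.5,-0.4],[0,0,0,0,0,-0.551,-0.4]]'
$M '[[0,0,0,0,0,0,-0.4],[0,0,0,0,0,0,-0.4],[0,0,0,0,0,0,-0.4],[0,0,0,0,0,0,-0.4]]'
python3 -c "
from h import *
shot('wrist','w9');print(manip.sense()['tool_pos'],manip.sense()['tool_rot'])"
```

```text
time: 30.5
tool_pos: [638.4, -96.5, 124.6]
tool_rot: [[0.999, -0.032, -0.002], [-0.032, -0.999, 0.002], [-0.002, -0.002, -1.0]]
contact_force: [-0.8, 0.1, -0.5]
grip_width: 34.5
grip_force: 14.9
time: 31.0
tool_pos: [650.3, 58.1, 124.7]
tool_rot: [[1.0, -0.03, -0.002], [-0.03, -1.0, 0.003], [-0.002, -0.003, -1.0]]
contact_force: [-0.7, -0.1, -0.5]
grip_width: 34.4
grip_force: 14.9
time: 31.5
tool_pos: [650.5, 50.8, 124.9]
tool_rot: [[0.856, 0.517, -0.001], [0.517, -0.856, -0.002], [-0.002, 0.001, -1.0]]
contact_force: [-0.9, 0.1, -1.0]
grip_width: 34.1
grip_force: 14.9
time: 32.0
tool_pos: [650.5, 50.7, 124.8]
tool_rot: [[0.435, 0.9, -0.002], [0.9, -0.435, -0.002], [-0.002, -0.001, -1.0]]
contact_force: [0.1, 0.0, -0.5]
grip_width: 34.5
grip_force: 14.9
time: 32.5
tool_pos: [650.5, 50.6, 124.7]
tool_rot: [[-0.127, 0.992, -0.002], [0.992, 0.127, -0.002], [-0.001, -0.002, -1.0]]
contact_force: [0.4, -0.6, -1.2]
grip_width: 34.0
grip_force: 14.9
time: 32.9
tool_pos: [650.9, 52.7, 125.7]
tool_rot: [[-0.124, 0.992, -0.0], [0.992, 0.124, -0.0], [-0.0, -0.0, -1.0]]
contact_force: [-0.2, -0.7, -0.7]
grip_width: 34.2
grip_force: 14.9
[650.88149494  52.79815166 125.68702397] [[-1.24410877e-01  9.92230786e-01  7.43695667e-06]
 [ 9.92230718e-01  1.24410871e-01 -3.71281628e-04]
 [-3.69322300e-04 -3.88122962e-05 -9.99999931e-01]]
```

View pics/w9.png

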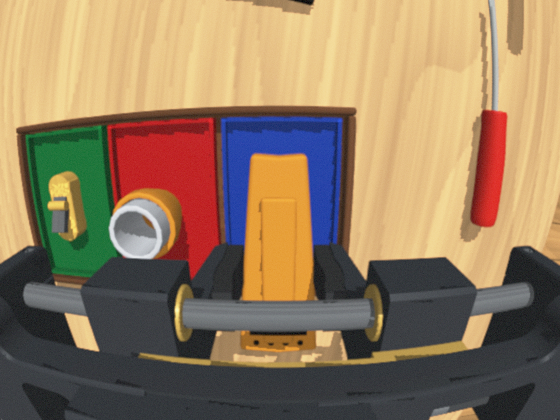

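The tailpiece hangs square over the blue tray. The tray's far corners are at (222,118) and (342,118), and the caddy's far corners at (19,130) and (355,110). The plane and nested sleeves look right.

```bash
python3 -c "
from h import *
s=manip.sense();R=s['tool_rot'][:2,:2]
T=lambda u,v,z:(R.T@(px2w('w9',u,v,z)-s['tool_pos'][:2])).round(1)
for p in((222,118,18),(342,118,18),(221,225,18),(344,225,18),(19,130,22),(355,110,22),(109,126,18),(216,118,18),(250,155,108),(309,155,108)): print(p,T(*p))"
```

```text
(222, 118, 18) [ 69.2 -40.5]
(342, 118, 18) [69.3 45.3]
(221, 225, 18) [-11.5 -44.4]
(344, 225, 18) [-11.6  50.3]
(19, 130, 22) [  75.1 -230.3]
(355, 110, 22) [75.4 53.9]
(109, 126, 18) [  68.6 -132.1]
(216, 118, 18) [ 69.3 -44.9]
(250, 155, 108) [ 53.6 -12.8]
(309, 155, 108) [53.6 13.3]
```

```bash
M='python3 -m handwheel'
$M '[[0.01,0.015,0.1,0,0,0,-0.4],[0.01,0.015,0.2,0,0,0,-0.4],[0.01,0.015,0.3,0,0,0,-0.4],[0.01,0.015,0.38,0,0,0,-0.4],[0.01,0.015,0.41,0,0,0,-0.4]]' 15
$M '[[0,0,0.02,0,0,0,-0.4],[0,0,0.034,0,0,0,-0.4],[0,0,0.034,0,0,0,-0.4],[0,0,0.034,0,0,0,-0.4]]'
$M '[[0,0,0.002,0,0,0,-0.3],[0,0,0.002,0,0,0,-0.2],[0,0,0.002,0,0,0,-0.14],[0,0,0.002,0,0,0,-0.14],[0,0,0.002,0,0,0,-0.14]]'
$M '[[0,0,-0.1,0,0,0,-0.14],[0,0,-0.3,0,0,0,-0.14],[0,0,-0.5,0,0,0,-0.14],[0,0,-0.7,0,0,0,-0.14],[0,0,-0.75,0,0,0,-0.14]]'
$M '[[0.2,0,0,0,0,0,1],[0.4,0,0,0,0,0,1],[0.6,0,0,0,0,0,1],[0.8,0,0,0,0,0,1],[0.8,0,0,0,0,0,1]]'
$M '[[0,0,0,0,0,0,1],[0,0,0,0,0,0,1],[0,0,0,0,0,0,1],[0,0,0,0,0,0,1],[0,0,0,0,0,0,1]]'
python3 -c "
from h import *
shot('top','top10');shot('scene','scene10')
a=cv2.imread('pics/top10.png')[140:250,205:290];b=cv2.imread('pics/scene10.png')[170:320,240:390]
cv2.imwrite('pics/c10.png',np.hstack([cv2.resize(a,(386,500),interpolation=2),cv2.resize(b,(414,500),interpolation=2)]))"
```

```text
time: 33.45
tool_pos: [652.2, 55.1, 40.9]
tool_rot: [[-0.125, 0.992, -0.004], [0.992, 0.125, -0.001], [-0.0, -0.004, -1.0]]
contact_force: [-0.6, -0.1, -0.3]
grip_width: 34.2
grip_force: 14.9
time: 33.85
tool_pos: [654.1, 55.4, 37.6]
tool_rot: [[-0.125, 0.992, 0.001], [0.992, 0.125, 0.0], [0.0, 0.001, -1.0]]
contact_force: [-0.1, -0.5, -0.9]
grip_width: 34.3
grip_force: 14.9
time: 34.35
tool_pos: [653.7, 55.2, 36.6]
tool_rot: [[-0.125, 0.992, 0.0], [0.992, 0.125, -0.0], [-0.0, 0.0, -1.0]]
contact_force: [-0.4, -0.1, -0.6]
grip_width: 38.0
grip_force: 0.0
time: 34.85
tool_pos: [656.1, 56.3, 191.5]
tool_rot: [[-0.124, 0.992, 0.008], [0.992, 0.124, 0.002], [0.001, 0.008, -1.0]]
contact_force: [0.1, 1.2, -0.5]
grip_width: 38.3
grip_force: 0.0
time: 35.35
tool_pos: [630.6, 223.2, 186.5]
tool_rot: [[-0.135, 0.991, -0.002], [0.991, 0.135, 0.007], [0.007, -0.001, -1.0]]
contact_force: [-0.6, 1.3, 0.6]
grip_width: 75.7
grip_force: 0.0
time: 35.85
tool_pos: [633.9, 213.0, 186.5]
tool_rot: [[-0.123, 0.992, 0.0], [0.992, 0.123, -0.0], [-0.0, 0.0, -1.0]]
contact_force: [-0.3, 0.3, -0.4]
grip_width: 88.2
grip_force: 0.0
```

View pics/c10.png

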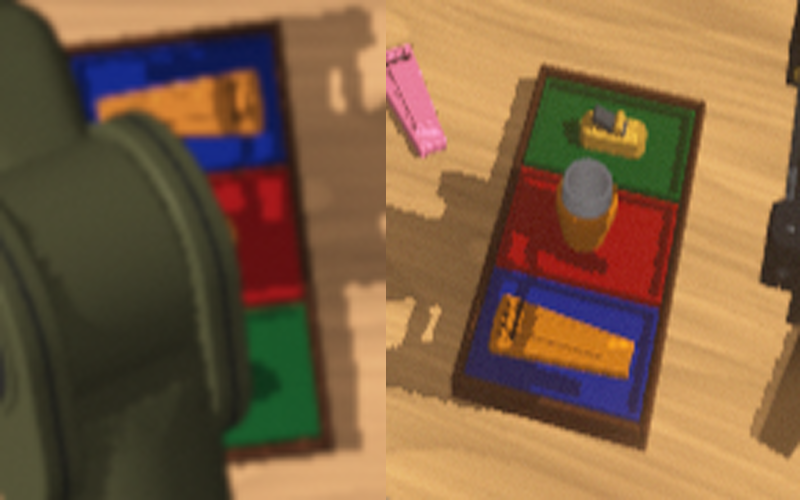

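The scene view shows the plane lengthways in green, the nested sleeves upright in red, and the tailpiece flat and lengthways in blue, with the arm clear.

```bash
python3 -c "
from bench import manip
print(manip.sign_off())"
```

```text
the job is handed in; nothing more can be done
None
```

The caddy is packed and handed in after about 36 s of robot time: the brass plane is in green, the boxwood tailpiece in blue, and the large sleeve in red with the small one resting in it. The steel plane and the ebony tailpiece were left alone, and the last pictures showed everything in place; sign-off gave no verdict.

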